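Emboss a star on a gift card with a mallet blow

ROBOT

A 6-joint arm with a two-finger parallel gripper is mounted at the origin on the work surface. World frame = base frame: x ahead of the robot, y to its left, z up, the work surface at z = 0. Lengths are in m, angles in degrees, forces in N, time in s.
With the tool pointing down it reaches from about 0.375 to 0.9 m from the base axis. Payload 3.1 kg.
Tool frame: the origin (TCP) lies between the finger pads; the fingertips stand 22 mm ahead of it and the grasp point (between the pads) lies 3 mm ahead of it; z points along the fingers, y is the line along which they close (so a half turn about z gives the same grasp; the last joint's range is limited). The gripper opens to 87 mm and grips with 3 to 60 N. Pads are 19 mm wide; open, the fingers measure 117 mm over their backs; the gripper's body (75 mm by 190 mm) begins 51 mm behind the grasp point.
Start: joints at [-82.878, 30.224, 82.088, -0, 67.689, -10.227], TCP at [0.186, -0.597, 0.245] pointing down, gripper open.
Joint ranges: [-176.69, 176.69], [-43.24, 126.21], [12.49, 139.97], [-82, 262], [0, 151.66], [-163.58, 163.58]. Speed limits (degrees/s): [159.86, 159.86, 180, 180, 180, 180].

INTERFACE

Orientations are given as a 3x3 rotation matrix whose columns are the frame's x, y, z axes.
In Python, from rig import bot, capture, search_frame, outline_of, spot_point gives the robot as it stands.
- The arm moves only by the tool jog_arm, never from a script. Its argument "rows" is text: rows parted by semicolons, each of 7 numbers parted by spaces: the opening, from 0 (shut) to 1 (fully open), then the shift along the tool's x, y, z as a fraction of full scale, then the turn, a rotation vector about the tool's x, y, z as a fraction of full scale. A call has 1 to 20 rows; each row is the pose to reach, as a shift and turn from the pose commanded when the call began, along the tool's axes at that moment; what a row does not reach only later rows make up. Full scale, the value 1, is 0.5 m for a shift and pi/4 rad for a turn. A row lasts 1/12 s, in which the tool goes at most 41.7 mm and 7.16 degrees, less where a joint would pass 70% of its speed; a pose out of reach is approached as far as the arm can. A call with a number of a shift or a turn outside -1 to 1 is refused whole. A call with a gripper value outside its range is refused whole. The fingers move at their own pace and stop on an object; the grip force is fixed at half the most. Time passes only in rows, so rows that repeat a pose let the fingers close. It gives the time, the measured TCP pose, the force, the opening and the grip force at its end, in the units of the state.
- bot.read_state(): the state, without advancing time (a new reading comes with each control period).
- capture(name): name is "scene" or "top" or "wrist"; returns a dict with "pixels" (384x512x3 uint8, red, green, blue), "fx", "fy", "cx", "cy" (pixels), "R" (3x3) and "t" (3): a world point X has camera coordinates R X + t; the wrist camera has in their place "mount" (4x4, takes a point from camera to tool coordinates, whose origin is the TCP and whose axes are the flange's). Camera axes: x right, y down, z forward; pixel columns grow to the right and rows downward; lengths in m; the calibration is good to about 2 mm. The wrist camera is an equidistant fisheye: a pixel r from the principal point sees the ray r / f radians off the axis. A picture is of the moment at which its call begins: read the wrist's pose just before it. There is no depth.
- bot.hand_in(): hands the job in; it is judged then, once.
Trained networks look in a picture, given as the dict that the camera call returned (one of the last four; its "shot" number tells which), for a name from the list of things; names that differ only in an ending like _2 or _b are one class to them, and where a whole thing is asked for, a point or a joint stands for the part that bears it (a point fixed in the world has none). Each returns a list of dicts, best first, with "conf" (0 to 1); they miss things now and then, are a little off and sometimes report something else, mostly with a low value. They report only what shows in the picture. A call takes as long as a camera call. They do not tell look-alikes from the thing itself.
- search_frame(label, picture): "point" ([x, y, z] in m, in world coordinates, good to about 4 mm: the middle of the surface that is visible of it).
- outline_of(label, picture): "region" (384x512 bool, what is visible of it).
- spot_point(label, picture): "point" ([x, y, z] in m, in world coordinates, good to about 4 mm: a listed point, or the origin of a listed thing).
The state is a dict: "time_s": time; "joint_positions": joint angles; "qvel": joint speeds; "tau": joint torques, N m; "position": TCP position; "tcp_rot": TCP orientation; "force": force on the tool from outside, world axes, zero at the start; "moment": the same for the moment, N m; "opening": opening from 0.0 (shut) to 1.0 (fully open); "grasp_force": force on a finger pad.
Only numpy, scipy, OpenCV 4.12 (cv2) and the standard library are available. Lean on these libraries where they do the work, as an engineer would, in place of code of your own. Each camera call takes 0.05 s, during which the arm holds its last target. There are 200 camera calls.

TASK

Emboss the gift card in the yellow star stand: pick up the wooden mallet and, with its flat face, knock the star stand's sprung pin down from above almost to its stop, with a brisk blow rather than a slow push. Then stand the mallet upright on the round cork mat again and let go. Do not press the pin of the red heart stand.

Things in the scene. Friction and masses are not known exactly. Their poses are not given: they have to be found in the camera images.
- mallet_handle (a point): Wooden pounding mallet of 140 mm height that stands upright on its striking face on the cork mat: a round head (60 mm diameter, 55 mm high) below, a dark round upright handle (28 mm diameter) above it from 55 to 140 mm over the face; about 0.25 kg. This point is on the mallet's axis in the handle, 100 mm above the flat striking face; z points up along the handle. Grip the handle from above at this height; the face then points down.
- star_top (a point): Centre of the top of the star stand's pin: a round steel cap, 30 mm diameter, 106 mm above the table when up; z up. The stand is a bolted-down card embosser (dark base 110 mm along its x by 90 mm, 12 mm thick, grey head) with a yellow star plate (about 90 mm across, top 68 mm above the table) around the pin. The plate stays clear of the mallet when the pin is fully down.
- star_pin (a joint): How far the star stand's pin is pressed down, in m: 0 = up, 0.018 = at its stop. A spring of about 250 N/m (2.5 N at the top, 7 N at the stop) lifts it again by itself. A blow counts if the mallet takes the pin past 0.012 while it still moves down faster than 0.03 m/s (a straight downward stroke at about 0.15 m/s, begun some 50 mm above the cap and ended 16 mm below its upper position, does it).
- heart_top (a point): Centre of the top of the heart stand's pin: the same stand, height and pin, but with a red heart plate (about 90 mm across). Not to be pressed.
- mat_mid (a point): Centre of the upper face of the round cork mat, 120 mm diameter, 6 mm thick, fixed to the table; z up. The mallet starts on it, within about 21 mm of its centre.
Mind the look-alikes: they are no part of the job. Leave any green or turquoise look-alike of the part that bears mallet_handle alone.

How it is judged:
By the outcome, as a careful person would: the job done as asked, in the order asked, and still so for the second after the job is handed in, with the robot touching nothing.
It also fails if it takes over 45 s, if anything falls off the work surface, if the arm or the gripper's body presses on something with over 40 N, if the wrist force passes 120 N, or if a joint passes its speed limit or range.

## Working session

There is one attempt and no reset: what is moved stays moved. The work goes in short steps, Python scripts to look and compute and a tool call to move; the robot and the scene stay as the last step left them, time stands still between calls to the robot, and variables do not carry over. Pictures are saved under pics/ and viewed, at most 10 in all, crops included, and the job is handed in when it is done.

Besides the shell and the picture viewer there is one more tool, called after ">>>" by a JSON object that holds its "op" and its "data", one argument or row to a line. jog_arm: Moves the arm, as the interface text tells. Its arguments: {"type":"object","properties":{"rows":{"type":"string"}},"required":["rows"]}

```bash
mkdir -p pics; cat > h.py <<'E'
from rig import *
import numpy as np, cv2
def find(cams,labels):
    for c in cams:
        p=capture(c); cv2.imwrite(f"pics/{c}_{p['shot']}.png",p['pixels'][:,:,::-1])
        for l in labels:
            for d in spot_point(l,p)[:4]:
                X=np.array(d['point']); q=p['R']@X+p['t'] if 'R' in p else None
                px=[round(p['fx']*q[0]/q[2]+p['cx']),round(p['fy']*q[1]/q[2]+p['cy'])] if q is not None else ''
                print(c,p['shot'],l,round(d['conf'],2),X.round(4),px)
E
python3 - <<'E'
from h import *
find(['scene','top'],['mallet_handle','star_top','heart_top','mat_mid'])
s=bot.read_state();print(s['position'],s['tcp_rot'],s['time_s'],s['force'])
a=[cv2.imread(f) for f in __import__('glob').glob('pics/*.png')]
print(__import__('glob').glob('pics/*.png'))
E
```

```text
scene 1 mallet_handle 0.96 [0.6489 0.1433 0.1016] [344, 216]
scene 1 mallet_handle 0.93 [0.4681 0.2619 0.1015] [358, 136]
scene 1 mallet_handle 0.93 [0.5229 0.1473 0.0998] [321, 167]
scene 1 mallet_handle 0.58 [0.5811 0.2704 0.1055] [385, 172]
scene 1 star_top 0.56 [0.6112 0.0281 0.1079] [285, 214]
scene 1 heart_top 0.59 [ 0.5595 -0.228   0.106 ] [154, 229]
scene 1 mat_mid 0.58 [0.5937 0.2671 0.0069] [375, 201]
top 2 mallet_handle 0.98 [0.5793 0.275  0.1099] [118, 182]
top 2 mallet_handle 0.8 [0.4635 0.2589 0.1006] [125, 240]
top 2 mallet_handle 0.79 [0.5221 0.1475 0.1036] [181, 212]
top 2 mallet_handle 0.68 [0.645  0.1449 0.1018] [184, 151]
top 2 star_top 0.52 [0.6129 0.0308 0.1061] [240, 168]
top 2 heart_top 0.76 [ 0.5617 -0.2315  0.1095] [370, 195]
top 2 mat_mid 0.55 [0.599  0.2664 0.0091] [136, 178]
[ 0.18640313 -0.59649913  0.24451171] [[ 9.54496945e-01  2.98220691e-01 -1.99822444e-05]
 [ 2.98220692e-01 -9.54496941e-01  9.46284721e-05]
 [ 9.14717716e-06 -9.62817063e-05 -9.99999995e-01]] 0.5 [ 0.29513338  0.27625878 -0.17752096]
['pics/scene_1.png', 'pics/top_2.png']
```

```bash
python3 -c "
import cv2
a=cv2.imread('pics/scene_1.png');b=cv2.imread('pics/top_2.png')
cv2.imwrite('pics/c1.png',cv2.resize(a[90:290,110:430],(800,500),interpolation=cv2.INTER_CUBIC))
cv2.imwrite('pics/c2.png',cv2.resize(b[90:300,80:400],(800,525),interpolation=cv2.INTER_CUBIC))"
```

```text
(no output)
```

View pics/c1.png

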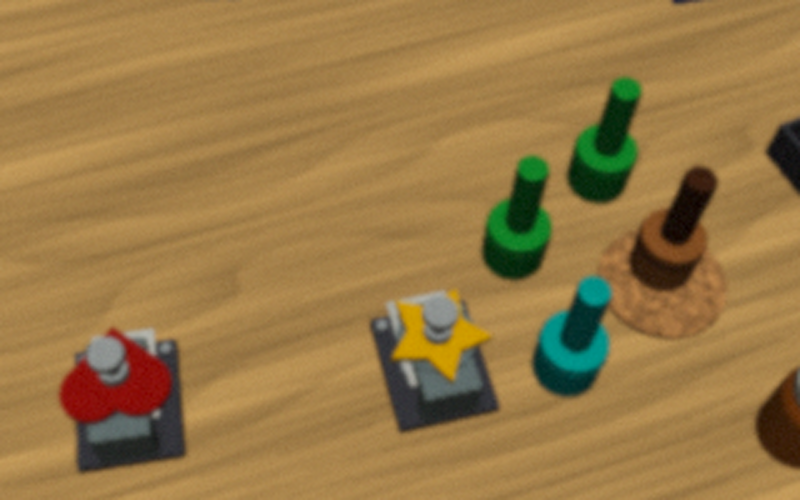

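View pics/c2.png

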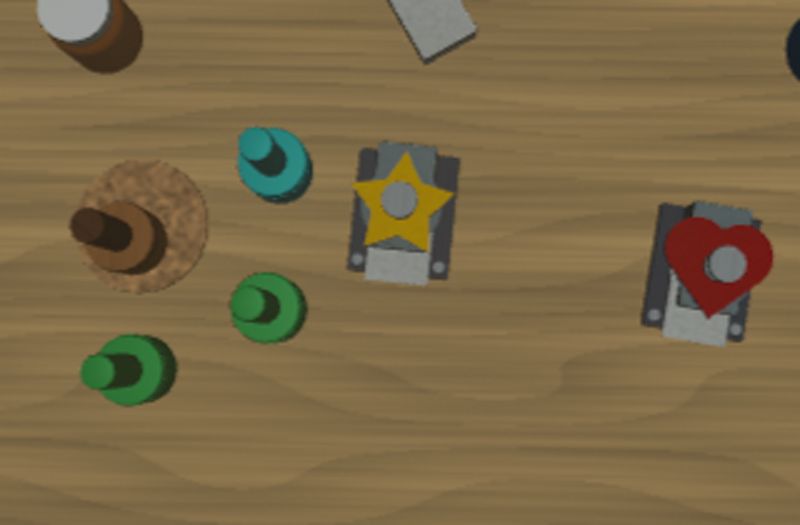

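The candidates in the scene view are:
- green mallets at (321,167) and (358,136)
- a turquoise mallet at (344,216)
- a brown mallet with a dark handle at (385,172)

Only the brown one is wooden and stands on the cork mat, so it is the one to use. The crop confirms this. The star pin is at scene (285,214) and the heart pin at (154,229). I'll check the full view for obstacles near the mat.

```bash
python3 -c "
import cv2,numpy as np
a=cv2.imread('pics/scene_1.png');b=cv2.imread('pics/top_2.png')
cv2.imwrite('pics/c3.png',cv2.resize(np.hstack([a[:,200:],b[:,:312]]),(800,490)))"
python3 - <<'E'
from h import *
p=capture('scene');q=capture('top')
def tri(u,v):
    A=[]
    for c,(x,y) in((p,u),(q,v)):
        M=np.array([[c['fx'],0,c['cx']],[0,c['fy'],c['cy']],[0,0,1]])@np.c_[c['R'],c['t']]; A.append(M)
    X=cv2.triangulatePoints(A[0],A[1],np.array(u,float),np.array(v,float)).ravel();return X[:3]/X[3]
# handle top ends, then pin caps (from crops)
print(tri((110+701/2.5,90+178/2.5),(80+88/2.5,90+224/2.5)))
print(tri((110+440/2.5,90+311/2.5),(80+399/2.5,90+200/2.5)))
E
```

```text
[0.58068139 0.26987162 0.14531435]
[0.60888361 0.03141029 0.1019701 ]
```

View pics/c3.png

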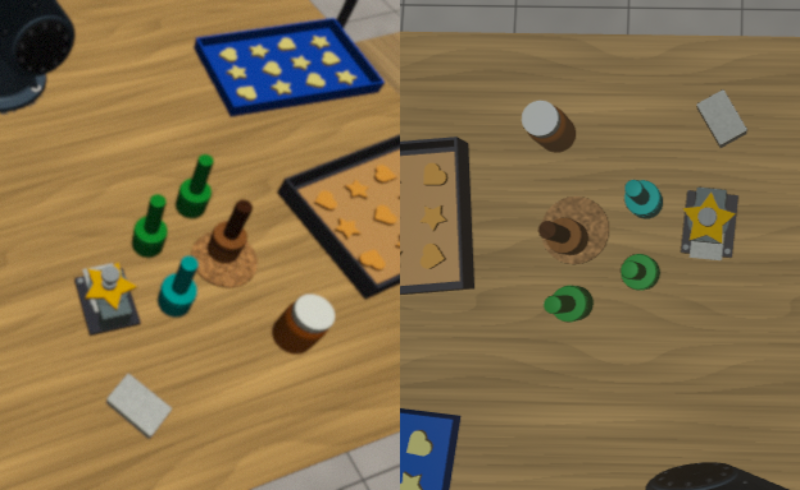

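The trays and jar are low or far enough away, and a grasp closing mostly along y clears every neighbour. Mallet axis is about (0.580, 0.272) with a handle top near 0.145 (0.146 expected). The star cap is about (0.611, 0.030, 0.106). I'll approach in two halves.

>>> {"op": "jog_arm", "data": {
  "rows": "1 0.635 -0.712 0 0 0 0;1 0.635 -0.712 0 0 0 0;1 0.635 -0.712 0 0 0 0;1 0.635 -0.712 0 0 0 0;1 0.635 -0.712 0 0 0 0;1 0.635 -0.712 0 0 0 0;1 0.635 -0.712 0 0 0 0;1 0.635 -0.712 0 0 0 0;1 0.635 -0.712 0 0 0 0;1 0.635 -0.712 0 0 0 0;1 0.635 -0.712 0 0 0 0;1 0.635 -0.712 0 0 0 0;1 0.635 -0.712 0 0 0 0"
}}

```text
time_s: 1.68
position: [0.3838, -0.1584, 0.2448]
tcp_rot: [[0.953, 0.303, 0.0], [0.303, -0.953, 0.001], [0.0, -0.001, -1.0]]
force: [-0.8, -0.6, 1.5]
opening: 1.002
grasp_force: 0.0
```

>>> {"op": "jog_arm", "data": {
  "rows": "1 0.635 -0.712 0 0 0 0;1 0.635 -0.712 0 0 0 0;1 0.635 -0.712 0 0 0 0;1 0.635 -0.712 0 0 0 0;1 0.635 -0.712 0 0 0 0;1 0.635 -0.712 0 0 0 0;1 0.635 -0.712 0 0 0 0;1 0.635 -0.712 0 0 0 0;1 0.635 -0.712 0 0 0 0;1 0.635 -0.712 0 0 0 0;1 0.635 -0.712 0 0 0 0;1 0.635 -0.712 0 0 0 0;1 0.635 -0.712 0 0 0 0;1 0.635 -0.712 0 0 0 0;1 0.635 -0.712 0 0 0 0;1 0.635 -0.712 0 0 0 0"
}}

```text
time_s: 3.02
position: [0.5799, 0.2705, 0.2444]
tcp_rot: [[0.955, 0.296, -0.001], [0.296, -0.955, -0.001], [-0.001, 0.0, -1.0]]
force: [0.2, -0.1, 0.8]
opening: 0.998
grasp_force: 0.0
```

```bash
python3 - <<'E'
from h import *
s=bot.read_state();P=np.array(s['position']);R=np.array(s['tcp_rot']);print(s['time_s'],P,R.round(4),np.round(s['joint_positions'],1))
w=capture('wrist');print(w['mount'],w['fx'],w['cx'],w['cy'])
cv2.imwrite('pics/w1.png',cv2.resize(w['pixels'][:,:,::-1],(768,576)))
for l in ['mallet_handle','star_top','mat_mid']:
    for d in spot_point(l,w)[:4]:
        X=np.array(d['point']);M=np.array(w['mount']);c=np.linalg.inv(M)@np.r_[R.T@(X-P),1];th=np.arctan2(np.hypot(c[0],c[1]),c[2]);k=w['fx']*th/np.hypot(c[0],c[1])
        print(l,d['conf'],X,w['cx']+k*c[0],w['cy']+k*c[1])
E
```

```text
3.0167 [0.57985217 0.27047163 0.24443286] [[ 9.551e-01  2.963e-01 -1.100e-03]
 [ 2.963e-01 -9.551e-01 -8.000e-04]
 [-1.300e-03  5.000e-04 -1.000e+00]] [15.  31.4 79.8 -0.  68.9 87.8]
[[ 2.79393536e-04 -9.58785125e-01 -2.84132023e-01  7.78153448e-02]
 [ 9.99999520e-01  5.34633263e-04 -8.20762880e-04  4.04566444e-04]
 [ 9.38841671e-04 -2.84131657e-01  9.58784814e-01 -1.39757693e-01]
 [ 0.00000000e+00  0.00000000e+00  0.00000000e+00  1.00000000e+00]] 297.3186396354542 249.0758850369425 193.80267721754493
mallet_handle 0.83 [0.4649 0.2557 0.0985] 231.3651669234904 283.73882565379404
mallet_handle 0.59 [0.6447 0.1411 0.1039] 387.0267343070552 166.9332209908421
mat_mid 0.8 [0.5921 0.2678 0.0059] 253.73057023874145 159.96123678086386
```

View pics/w1.png

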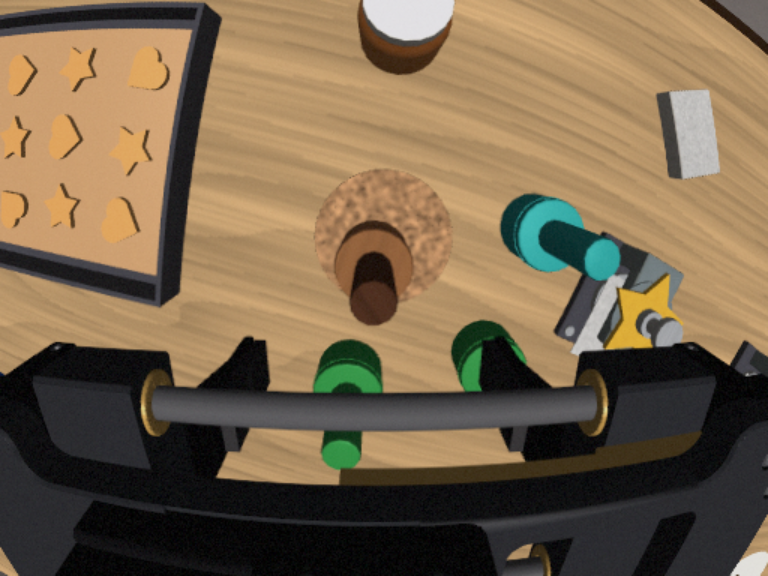

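The wrist view shows the brown mallet's handle top at (249,202), the mat centre near (256,157) and the star cap at (445,221). I'll turn these into positions.

```bash
cat >> h.py <<'E'
def ray(w,s,u,v,z):
    M=np.array(w['mount']);R=np.array(s['tcp_rot']);P=np.array(s['position'])
    d=np.array([u-w['cx'],v-w['cy']]);r=np.hypot(*d);th=r/w['fx']
    c=np.r_[d/r*np.sin(th),np.cos(th)]
    o=P+R@M[:3,3];k=R@M[:3,:3]@c
    return o+k*(z-o[2])/k[2]
E
python3 - <<'E'
from h import *
s=bot.read_state();w=capture('wrist')
for u,v,z in((249.3,202,.146),(374/1.5,252/1.5,.061),(444.7,221,.106),(256,157.3,.006)):print(ray(w,s,u,v,z))
E
```

```text
[0.58015491 0.27084098 0.146     ]
[0.59151406 0.27434833 0.061     ]
[0.61260936 0.03752068 0.106     ]
[0.59681635 0.2670052  0.006     ]
```

>>> {"op": "jog_arm", "data": {
  "rows": "1 0 0 0.08 0 0 0;1 0 0 0.16 0 0 0;1 0 0 0.22 0 0 0;1 0 0 0.26 0 0 0;1 0 0 0.27 0 0 0;1 0 0 0.27 0 0 0;0 0 0 0.27 0 0 0;0 0 0 0.27 0 0 0;0 0 0 0.27 0 0 0;0 0 0 0.27 0 0 0;0 0 0 0.27 0 0 0;0 0 0 0.27 0 0 0;0 0 0 0.27 0 0 0;0 0 0 0.27 0 0 0;0 0 0 0.27 0 0 0;0 0 0 0.27 0 0 0"
}}

```text
time_s: 4.6
position: [0.5802, 0.2723, 0.1095]
tcp_rot: [[0.954, 0.298, -0.0], [0.298, -0.954, -0.0], [-0.0, 0.0, -1.0]]
force: [0.8, -1.3, 0.8]
opening: 0.325
grasp_force: 1.0
```

>>> {"op": "jog_arm", "data": {
  "rows": "0 0 0 0 0 0 0;0 0 0 0 0 0 0;0 0 0 0 0 0 0;0 0 0 -0.02 0 0 0;0 0 0 -0.06 0 0 0;0 0 0 -0.12 0 0 0;0 0 0 -0.18 0 0 0;0 0 0 -0.24 0 0 0;0 0 0 -0.3 0 0 0;0 0 0 -0.33 0 0 0;0 0 0 -0.34 0 0 0;0 0 0 -0.34 0 0 0"
}}

```text
time_s: 5.6
position: [0.5805, 0.2727, 0.2814]
tcp_rot: [[0.954, 0.298, 0.003], [0.298, -0.954, 0.001], [0.003, -0.0, -1.0]]
force: [0.4, 0.2, -2.8]
opening: 0.315
grasp_force: 30.0
```

```bash
python3 - <<'E'
from h import *
s=bot.read_state();print(s['time_s'],s['position'],s['grasp_force'],s['force'],s['opening'])
w=capture('scene')
cv2.imwrite('pics/s2.png',cv2.resize(w['pixels'][90:290,200:450,::-1],(750,600),interpolation=cv2.INTER_CUBIC))
for d in search_frame('mallet_handle',w):print(d['conf'],d['point'])
E
```

```text
5.6 [0.58054723 0.2726502  0.28144363] 29.969958043657243 [ 0.39134266  0.21061875 -2.77692175] 0.31479619583824614
0.95 [0.6628, 0.1377, 0.0572]
0.72 [0.5356, 0.1387, 0.0563]
0.67 [0.4816, 0.2543, 0.0548]
0.64 [0.5952, 0.2583, 0.2269]
```

View pics/s2.png

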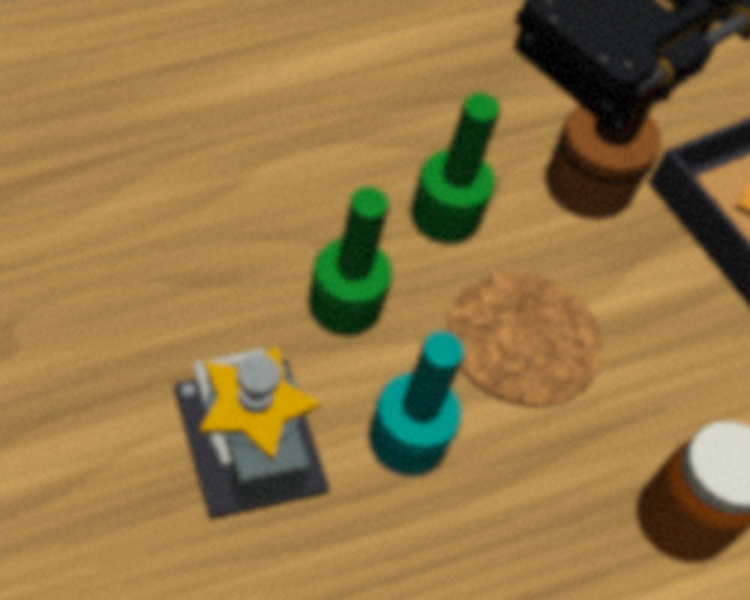

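The mallet is lifted upright, the star cap is at scene (287,214), and the empty mat is centred at (375,203). Next I carry it over the star, passing above the turquoise mallet with about 38 mm to spare.

>>> {"op": "jog_arm", "data": {
  "rows": "0 -0.01 0.03 0 0 0 0;0 -0.02 0.09 0 0 0 0;0 -0.03 0.16 0 0 0 0;0 -0.04 0.23 0 0 0 0;0 -0.054 0.3 0 0 0 0;0 -0.066 0.37 0 0 0 0;0 -0.077 0.43 0 0 0 0;0 -0.084 0.47 0 0 0 0;0 -0.086 0.48 0 0 0 0;0 -0.086 0.48 0 0 0 0;0 -0.086 0.48 0 0 0 0"
}}

```text
time_s: 6.62
position: [0.6098, 0.0305, 0.2782]
tcp_rot: [[0.955, 0.297, -0.003], [0.297, -0.955, 0.001], [-0.003, -0.002, -1.0]]
force: [-0.0, 0.6, -2.7]
opening: 0.315
grasp_force: 30.0
```

```bash
python3 - <<'E'
from h import *
s=bot.read_state();print(s['time_s'],s['position'],s['grasp_force'],np.array(s['tcp_rot']).round(4))
w=capture('scene')
for u,v,z in((286.7,214.3,.106),(375,202.7,.006)):
    o=-w['R'].T@w['t'];k=w['R'].T@np.array([(u-w['cx'])/w['fx'],(v-w['cy'])/w['fy'],1]);print(o+k*(z-o[2])/k[2])
t=capture('top')
cv2.imwrite('pics/s3.png',cv2.resize(np.hstack([w['pixels'][100:260,220:380],t['pixels'][90:250,160:320]])[:,:,::-1],(800,400),interpolation=cv2.INTER_CUBIC))
for p in(w,t):
  for l in('star_top','mat_mid'):
    for d in spot_point(l,p)[:2]:print(l,d['conf'],d['point'])
E
```

```text
6.6167 [0.60977065 0.03053689 0.27822241] 29.96946365106851 [[ 0.9548  0.2973 -0.003 ]
 [ 0.2973 -0.9548  0.0012]
 [-0.0026 -0.002  -1.    ]]
[0.61120378 0.0322124  0.106     ]
[0.59853118 0.26558851 0.006     ]
star_top 0.6 [0.6115, 0.0294, 0.1058]
mat_mid 0.6 [0.5932, 0.267, 0.0018]
mat_mid 0.85 [0.597, 0.2679, 0.0047]
```

View pics/s3.png

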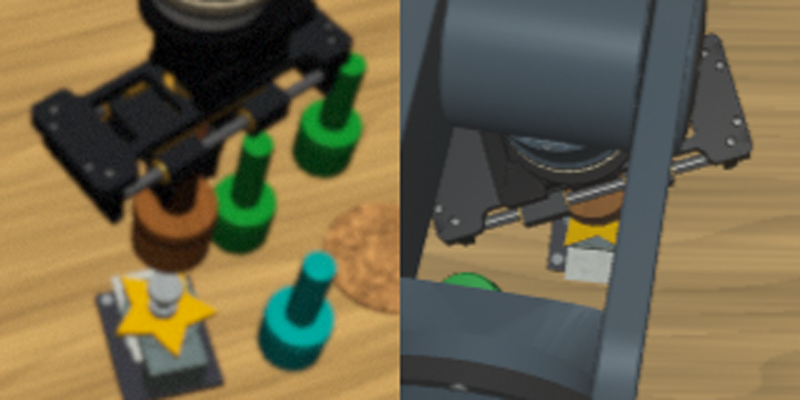

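Mallet head is centred above the star cap at about (0.611, 0.031). I'll lower it to 50 mm above the cap and let it settle.

>>> {"op": "jog_arm", "data": {
  "rows": "0 0.001 0 0.02 0 0 0;0 0.002 0 0.04 0 0 0;0 0.002 0 0.04 0 0 0;0 0.002 0 0.04 0 0 0;0 0.002 0 0.04 0 0 0;0 0.002 0 0.04 0 0 0;0 0.002 0 0.04 0 0 0"
}}

```text
time_s: 7.5
position: [0.612, 0.0307, 0.2599]
tcp_rot: [[0.955, 0.298, 0.001], [0.298, -0.955, -0.0], [0.001, 0.0, -1.0]]
force: [0.9, 0.2, -2.3]
opening: 0.313
grasp_force: 30.0
```

>>> {"op": "jog_arm", "data": {
  "rows": "0 0 0 0.027 0 0 0;0 0 0 0.053 0 0 0;0 0 0 0.08 0 0 0;0 0 0 0.106 0 0 0;0 0 0 0.133 0 0 0;0 0 0 0.133 0 0 0"
}}

```text
time_s: 8.0
position: [0.612, 0.0306, 0.1924]
tcp_rot: [[0.955, 0.298, 0.0], [0.298, -0.955, 0.0], [0.0, 0.0, -1.0]]
force: [-0.4, 0.1, 3.6]
opening: 0.32
grasp_force: 30.0
```

```bash
python3 - <<'E'
from h import *
s=bot.read_state();print(s['time_s'],s['position'],s['force'],s['qvel'],s['grasp_force'])
E
```

```text
8.0 [0.61201563 0.03062802 0.19239447] [-0.39533693  0.10993902  3.57464283] [-0.06770931 -1.82767964 -1.83009847  0.22534158  3.62525337 -0.05319061] 29.97639217413962
```

The force reads +3.6 N against −2.5 N carrying, so the spring pushes with about 6.2 N. That puts the pin about 15–16 mm down, so the blow was deep and brisk. Lifting off.

>>> {"op": "jog_arm", "data": {
  "rows": "0 0 0 -0.02 0 0 0;0 0 0 -0.06 0 0 0;0 0 0 -0.11 0 0 0;0 0 0 -0.155 0 0 0;0 0 0 -0.174 0 0 0;0 0 0 -0.174 0 0 0;0 0 0 -0.174 0 0 0"
}}

```text
time_s: 8.58
position: [0.6115, 0.0309, 0.2807]
tcp_rot: [[0.955, 0.298, 0.001], [0.298, -0.955, -0.0], [0.001, 0.0, -1.0]]
force: [-0.2, 0.2, -2.3]
opening: 0.32
grasp_force: 30.0
```

>>> {"op": "jog_arm", "data": {
  "rows": "0 0.01 -0.03 0 0 0 0;0 0.022 -0.09 0 0 0 0;0 0.039 -0.16 0 0 0 0;0 0.056 -0.23 0 0 0 0;0 0.074 -0.3 0 0 0 0;0 0.091 -0.37 0 0 0 0;0 0.105 -0.43 0 0 0 0;0 0.113 -0.46 0 0 0 0;0 0.113 -0.46 0 0 0 0;0 0.113 -0.46 0 0 0 0;0 0.113 -0.46 0.04 0 0 0;0 0.113 -0.46 0.1 0 0 0;0 0.113 -0.46 0.17 0 0 0;0 0.113 -0.46 0.23 0 0 0;0 0.113 -0.46 0.28 0 0 0;0 0.113 -0.46 0.31 0 0 0;0 0.113 -0.46 0.324 0 0 0;0 0.113 -0.46 0.324 0 0 0;0 0.113 -0.46 0.324 0 0 0"
}}

```text
time_s: 10.17
position: [0.5977, 0.266, 0.1183]
tcp_rot: [[0.955, 0.297, 0.0], [0.297, -0.955, -0.0], [0.0, 0.0, -1.0]]
force: [0.6, 0.6, -2.2]
opening: 0.315
grasp_force: 30.0
```

>>> {"op": "jog_arm", "data": {
  "rows": "0 0 0 0.006 0 0 0;0 0 0 0.012 0 0 0;0 0 0 0.016 0 0 0;0 0 0 0.018 0 0 0;0 0 0 0.018 0 0 0;0 0 0 0.018 0 0 0"
}}

```text
time_s: 10.67
position: [0.5971, 0.2674, 0.1093]
tcp_rot: [[0.954, 0.298, 0.0], [0.298, -0.954, 0.0], [0.0, 0.0, -1.0]]
force: [-0.4, -0.6, -2.1]
opening: 0.319
grasp_force: 30.0
```

Still carrying the full weight, so I'll feel down a little further.

>>> {"op": "jog_arm", "data": {
  "rows": "0 0 0 0.001 0 0 0;0 0 0 0.001 0 0 0;0 0 0 0.002 0 0 0;0 0 0 0.002 0 0 0;0 0 0 0.002 0 0 0"
}}

```text
time_s: 11.08
position: [0.5973, 0.2673, 0.1092]
tcp_rot: [[0.955, 0.298, 0.001], [0.298, -0.955, 0.0], [0.001, 0.0, -1.0]]
force: [-1.2, -0.8, 5.0]
opening: 0.317
grasp_force: 30.0
```

Contact: +5 N upward. Open, then rise.

>>> {"op": "jog_arm", "data": {
  "rows": "0.4 0 0 0 0 0 0;0.6 0 0 0 0 0 0;1 0 0 0 0 0 0;1 0 0 0 0 0 0;1 0 0 0 0 0 0;1 0 0 0 0 0 0;1 0 0 0 0 0 0;1 0 0 0 0 0 0;1 0 0 0 0 0 0"
}}

```text
time_s: 11.83
position: [0.597, 0.2672, 0.108]
tcp_rot: [[0.955, 0.298, -0.0], [0.298, -0.955, 0.0], [-0.0, -0.0, -1.0]]
force: [-0.2, -0.8, -0.1]
opening: 0.914
grasp_force: 0.0
```

>>> {"op": "jog_arm", "data": {
  "rows": "1 0 0 -0.02 0 0 0;1 0 0 -0.08 0 0 0;1 0 0 -0.15 0 0 0;1 0 0 -0.22 0 0 0;1 0 0 -0.3 0 0 0;1 0 0 -0.35 0 0 0;1 0 0 -0.35 0 0 0;1 0 0 -0.35 0 0 0;1 0 0 -0.35 0 0 0"
}}

```text
time_s: 12.58
position: [0.5962, 0.267, 0.2828]
tcp_rot: [[0.954, 0.298, -0.001], [0.298, -0.955, -0.0], [-0.001, -0.0, -1.0]]
force: [0.1, -0.6, -0.6]
opening: 0.997
grasp_force: 0.0
```

```bash
python3 - <<'E'
from h import *
s=bot.read_state();print(s['time_s'],s['position'],s['force'],s['opening'])
w=capture('scene')
cv2.imwrite('pics/s4.png',cv2.resize(w['pixels'][90:290,200:450,::-1],(750,600),interpolation=cv2.INTER_CUBIC))
E
```

```text
12.5833 [0.59621806 0.26699682 0.28278518] [ 0.1489464  -0.60320872 -0.63801308] 0.9973688901983983
```

View pics/s4.png

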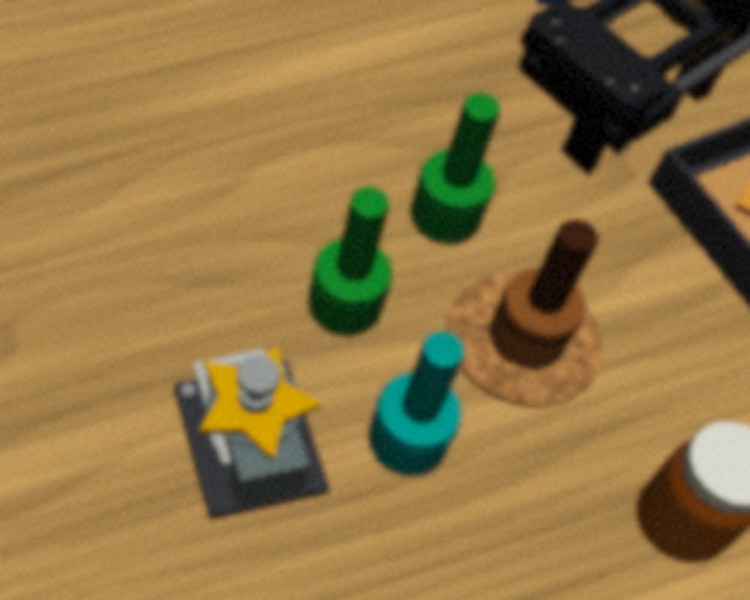

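The mallet stands upright in the middle of the mat (crop 540,320), the star pin is back up (crop 258,373), the look-alikes are untouched and the gripper is clear.

```bash
python3 -c "
from rig import bot
print(bot.hand_in())"
```

```text
the job is handed in; nothing more can be done
None
```

I knocked the star stand's pin down about 15–17 mm (estimated from spring force and arm height) with a brisk mallet blow, stood the mallet upright on the cork mat and let go, left the heart stand and the look-alikes alone, and handed the job in at about 12.6 s; no verdict was returned.

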